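Lock the banding wheel with its index pin

ROBOT

A 6-joint arm with a two-finger parallel gripper is mounted at the origin on the work surface. World frame = base frame: x ahead of the robot, y to its left, z up, the work surface at z = 0. Lengths are in m, angles in rad, forces in N, time in s.
With the tool pointing down it reaches from about 0.375 to 0.9 m from the base axis. Payload 3.1 kg.
Tool frame: the origin (TCP) lies between the finger pads; the fingertips stand robot.tip_extent ahead of it and the grasp point (between the pads) lies 3 mm ahead of it (robot.tip_extent is the distance from the TCP to the fingertips, in m); z points along the fingers, x is the direction in which the jaws open and shut, and the axes are right-handed (so a half turn about z gives the same grasp; the last joint's range is limited). The gripper opens to 87 mm and grips with 3 to 60 N. Pads are 19 mm wide; open, the fingers measure 117 mm over their backs; the gripper's body (75 mm by 190 mm) begins 51 mm behind the grasp point.
Start: joints at [0.935, 0.527, 1.433, -0, 1.181, -0.178], TCP at [0.276, 0.561, 0.245] pointing down, gripper open.
Joint ranges: [-3.08, 3.08], [-0.75, 2.2], [0.22, 2.44], [-1.43, 4.57], [0, 2.65], [-2.85, 2.85]. Speed limits (rad/s): [2.79, 2.79, 3.14, 3.14, 3.14, 3.14].

INTERFACE

Orientations are given as a unit quaternion [x, y, z, w].
In Python, from rig import robot, cams gives the robot as it stands.
- The arm moves only by the tool carry_out, never from a script. Its argument "steps" is a list of rows, each a list of 3 entries, a list of its own where there are three numbers: the shift along the world's x, y, z in cm, then the turn about the world's z in degrees, then the closure, from 0 (fully open) to 1 (shut). In form: [[[dx, dy, dz], spin, fingers], ...]. A call has 1 to 10 rows; each row shifts and turns the pose as measured when the row begins; what a row does not reach is not made up. A row lasts 1/10 s, in which the tool goes at most 50 mm and 8.59 degrees, less where a joint would pass 70% of its speed; a pose out of reach is approached as far as the arm can. A call with a gripper value outside its range is refused whole. The fingers move at their own pace and stop on an object; "squeeze" is the grip in N (left out, the last holds). Time passes only in rows, so rows that do not move let the fingers close. It gives the time, the measured TCP pose, the force and the opening at its end, in the units of the state.
- robot.get_obs(): the state, without advancing time (a new reading comes with each control period).
- cams.camera(name): name is "scene" or "top"; returns a dict with "pixels" (480x640x3 uint8, red, green, blue), "fx", "fy", "cx", "cy" (pixels), "k1" (the pictures are not rectified: a ray, as slopes to the right and down, at radius r is drawn at 1 + k1 r^2 times it, then the intrinsics apply), "eye" and "rotation" of the camera in the world. Camera axes: x right, y up, looking along -z (the intrinsics and any distortion apply to the point x, -y, -z); pixel columns grow to the right and rows downward; lengths in m; the calibration is good to about 2 mm. A picture is of the moment at which its call begins. There is no depth.
- robot.hand_in(): hands the job in, once; it reports no verdict.
The state is a dict: "time": time; "q": joint angles; "joint_velocities": joint speeds; "joint_torque": joint torques, N m; "position": TCP position; "tool_rot": TCP orientation; "ft_force": force on the tool from outside, world axes, zero at the start; "moment": the same for the moment, N m; "grip_width": finger opening in m.
Only numpy, scipy, OpenCV 4.12 (cv2) and the standard library are available. Lean on these libraries where they do the work, as an engineer would, in place of code of your own. Each camera call takes 0.05 s, during which the arm holds its last target. There are 200 camera calls.

TASK

Lock the banding wheel so it cannot turn: take the steel lock pin out of the wooden tool block, put it in the bush block's hole near the rim of the wheel head, swing the loose head round by feel until the pin drops through into an index hole in the base underneath, and leave the pin fully home with its grip sitting flush on the bush block. Don't force the pin against the wheel, keep the little vase standing where it is on the head, and leave everything else on the table as it is.

Things in the scene. Friction and masses are not known exactly. Their poses are not given: they have to be found in the camera images.
- turntable: Banding wheel, fixed: round dark base 208 mm wide (its yaw tells nothing), round loose head on top. Origin on the table on the upright axis. Under the head (6 mm gap, hidden) the base's flat index plate, top 50 mm up, has two 13.5 mm wide blind index holes, 24 mm deep, 85 mm from the axis, opposite each other. Their place round the circle varies, is not measured: find it by feel.
- head (a joint): Angle of the loose head about its upright axis, rad, growing counter-clockwise seen from above. It spins freely either way without end stops, with a little bearing drag (0.15 N at the hole).
- head_axis (a point): Centre of the head's upper face, on the wheel's axis, 68 mm above the table. The head is a flat aluminium disc, 216 mm across and 12 mm thick.
- head_hole (a point): Centre of the mouth of the head's only hole, 85 mm from the axis, 78 mm up: on top of a square steel bush block, 26 x 26 mm, 10 mm high, that stands on the head's face and turns with it. The hole goes straight down through block and head (22 mm) and is 13.5 mm wide. At the start it is at least 0.35 rad from both index holes.
- pin: Smooth steel lock pin, 82 mm long, 160 g, in one of the block's holes: shank 12 mm wide, 50 mm long, tip chamfered 2 mm; round ribbed grip above, 24 mm wide, 32 mm high. Origin at the tip, z up to the grip. In the head's hole it stands on the index plate, shoulder 22 mm above the bush block; over an index hole it drops 22 mm by its own weight (unless held or leaned on hard), shoulder on the block.
- pin_shoulder (a point): Point on the pin's axis at the flat underside of its grip (50 mm above the tip).
- block: Wooden tool block, 150 x 50 x 60 mm (its x, y, z), fixed to the table, origin under its centre. Two upright 14 mm holes, 54 mm deep, 45 mm to either side of its centre along its x; the lock pin stands in one, its shoulder on the block's top, and the awl in the other.
- awl: Awl standing in the block's other hole, beside the pin: thin steel shank, 10 mm, below a pear-shaped wooden handle 38 mm wide and 54 mm high. Origin at the lower end. Leave it.
- vase: Small white bisque vase, 56 mm wide, 64 mm high, standing loose near the middle of the head, within 9 mm of the axis. Origin under its centre. It must stay standing near the middle.
- tumbler: Lidded drinking tumbler, 85 mm wide, 150 mm high, origin under its centre. Leave it.
- paint_bottle: Black paint bottle with white nozzle, 64 mm wide, 199 mm high, origin under its centre. Leave it.
- jar: Low paint jar, 56 mm wide, 55 mm high, origin under its centre. Leave it.
- palette_knife: Palette knife lying on the table, 200 mm long. Leave it.
- pastel: Square pastel stick lying on the table, 70 x 13 x 13 mm. Leave it.

How it is judged:
At the end, for the whole second after the job is handed in: The pin stands upright in the head's hole and in an index hole of the base, its shoulder within 2.5 mm of the bush block's top (within 3 mm of the hole's centre, tilt under 0.08 rad), pin and head at rest; the vase stands upright within 20 mm of the wheel's axis (z of pin_shoulder in the frame of turntable between 0.075 and 0.0805 m and horizontal distance between pin_shoulder and head_hole below 0.003 m and angle between pin's own z axis and vertical below 0.08 rad and linear speed of pin below 0.02 m/s and velocity of joint head between -0.05 and 0.05 rad/s and angle between vase's own z axis and vertical below 0.1 rad and horizontal distance between vase and head_axis below 0.02 m); the robot touches nothing.
It fails at once if the pin is forced against the wheel's head: more than 60 N between them (contact force between pin and turntable above 60 N).
It fails at once if the vase is knocked over or shoved off the middle of the wheel (angle between vase's own z axis and vertical above 0.35 rad or horizontal distance between vase and head_axis above 0.03 m).
It fails at once if another thing on the table is moved by more than 30 mm (distance of any of awl, tumbler, paint_bottle, jar, palette_knife, pastel from where it was at the start of the episode above 0.03 m).
It also fails if it takes over 64 s, if anything falls off the work surface, if the arm or the gripper's body presses on something with over 40 N, if the wrist force passes 120 N, or if a joint passes its speed limit or range.

## Working session

There is one attempt and no reset: what is moved stays moved. The work goes in short steps, Python scripts to look and compute and a tool call to move; the robot and the scene stay as the last step left them, time stands still between calls to the robot, and variables do not carry over. Pictures are saved under pics/ and viewed, about 8 in all and at most 12, crops included, and the job is handed in when it is done.

Besides the shell and the picture viewer there is one more tool, called after "Emit:" as name(argument=value, ...), one argument or row to a line, values as JSON. carry_out: Moves the arm, as the interface text tells. Its arguments: {"type":"object","properties":{"steps":{"type":"array"},"squeeze":{"type":"number"}},"required":["steps"]}

```bash
mkdir -p pics; cat > h.py <<'E'
import numpy as np, cv2
from rig import robot, cams
def ray(c,u,v):
    K=np.array([[c["fx"],0,c["cx"]],[0,c["fy"],c["cy"]],[0,0,1.]])
    p=cv2.undistortPoints(np.array([[[u,v]]],float),K,np.array([c["k1"],0,0,0.]))[0,0]
    # exact inverse for model r_d=r(1+k1 r^2)
    return np.array(c["eye"]),np.array(c["rotation"]).reshape(3,3)@np.array([p[0],-p[1],-1])
def onz(c,u,v,z):
    e,d=ray(c,u,v); return e+d*(z-e[2])/d[2]
def proj(c,P):
    x=np.array(c["rotation"]).reshape(3,3).T@(np.array(P)-c["eye"]); a,b=x[0]/-x[2],-x[1]/-x[2]
    s=1+c["k1"]*(a*a+b*b); return np.array([c["fx"]*a*s+c["cx"],c["fy"]*b*s+c["cy"]])
def snap(n,f):
    c=cams.camera(n); cv2.imwrite("pics/"+f,c["pixels"][:,:,::-1]); return c
E
python3 - <<'E'
from h import *
for n in("scene","top"):
    c=snap(n,n+"0.png"); print(n,{k:np.round(v,4).tolist() for k,v in c.items() if k!="pixels"})
print(robot.get_obs(),robot.tip_extent)
E
```

```text
scene {'fx': 467.1245, 'fy': 467.1245, 'cx': 323.6301, 'cy': 246.8846, 'k1': -0.0634, 'eye': [1.1286, 0.614, 0.712], 'rotation': [0.1559, 0.4287, 0.8355, 0.3062]}
top {'fx': 475.6063, 'fy': 475.6063, 'cx': 315.1665, 'cy': 235.0848, 'k1': 0.0222, 'eye': [0.332, -0.052, 1.1874], 'rotation': [0.0731, -0.0724, -0.6912, 0.7153]}
{'time': 0.1, 'q': array([ 9.35510503e-01,  5.28388910e-01,  1.43376162e+00, -1.29312576e-05,
        1.18140407e+00, -1.78449431e-01]), 'joint_velocities': array([ 0.00099986, -0.00296821, -0.0050236 ,  0.00029959, -0.00062333,
        0.00075654]), 'joint_torque': array([ 3.22654132e-04, -4.40979373e+01, -1.77154112e+01,  6.35299576e-02,
        5.33458369e-02, -3.31022829e-05]), 'position': array([0.27527329, 0.56043209, 0.24366379]), 'tool_rot': array([ 8.48853736e-01,  5.28626875e-01, -9.09319817e-04,  3.68080154e-04]), 'ft_force': array([-0.66948232, -0.71701967, -0.69007009]), 'moment': array([ 0.00874384, -0.03525366, -0.00172073]), 'grip_width': 0.08680067190855907} 0.022
```

View pics/scene0.png

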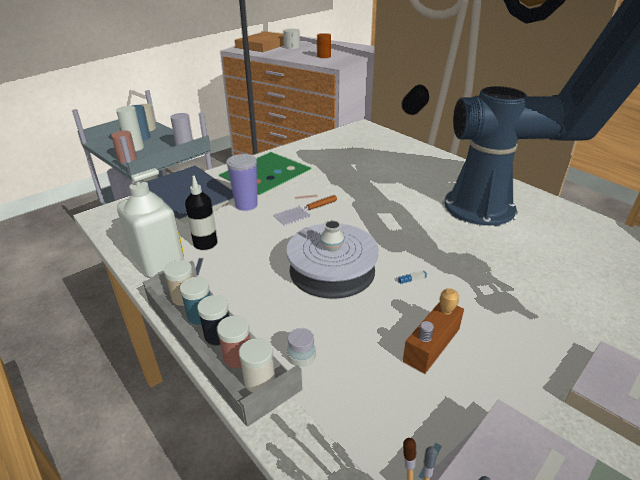

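View pics/top0.png

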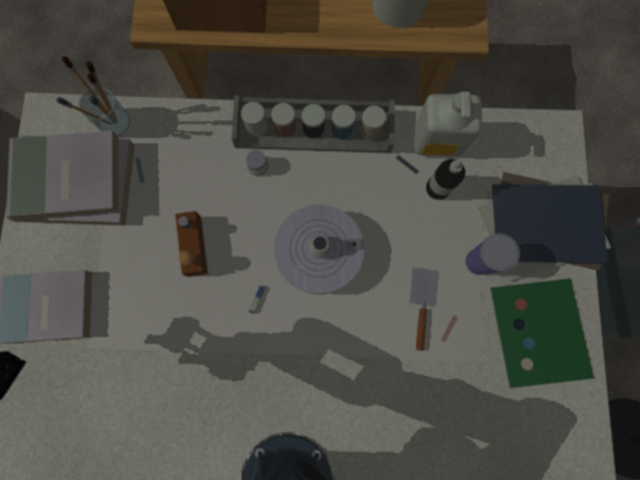

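The scene picture shows the wheel at about (333,255), the pin in the block at (427,330) and the awl at (449,300). In the top picture the head is centred near (319,249), the bush near (355,244) and the pin near (183,222). Next I'll refine these on enlarged crops.

```bash
sed -i 's/np.array(c\["rotation"\]).reshape(3,3)/R(c)/' h.py; sed -i '2a from scipy.spatial.transform import Rotation\ndef R(c): return Rotation.from_quat(c["rotation"]).as_matrix()' h.py
python3 - <<'E'
from h import *
t=cams.camera("top"); s=cams.camera("scene")
def crop(c,x,y,w,h,k): return cv2.resize(c["pixels"][y:y+h,x:x+w,::-1],None,fx=k,fy=k,interpolation=cv2.INTER_CUBIC)
a=crop(t,165,200,210,100,3.8); b=crop(s,280,215,190,160,2.1); b2=crop(s,395,280,80,96,3.5)
im=np.zeros((380+336,800,3),np.uint8); 
im[:380,:798]=np.clip(a*1.6,0,255); im[380:716,:399]=b; im[380:716,410:690]=b2
im=im[:,:]; cv2.imwrite("pics/crop.png",cv2.resize(im,(670,600)))
hsv=cv2.cvtColor(t["pixels"],cv2.COLOR_RGB2HSV)
print("est",onz(t,319,249,.068),onz(t,355,244,.078),onz(t,183,222,.092),onz(t,185,258,.11))
print("scene",onz(s,333,248,.068),onz(s,426,326,.09))
E
```

```text
est [ 0.53234718 -0.05707854  0.068     ] [ 0.54555272 -0.1420521   0.078     ] [0.58173615 0.26603724 0.092     ] [0.49345043 0.24857932 0.11      ]
scene [ 0.53771855 -0.05326599  0.068     ] [0.58885013 0.2669298  0.09      ]
```

View pics/crop.png

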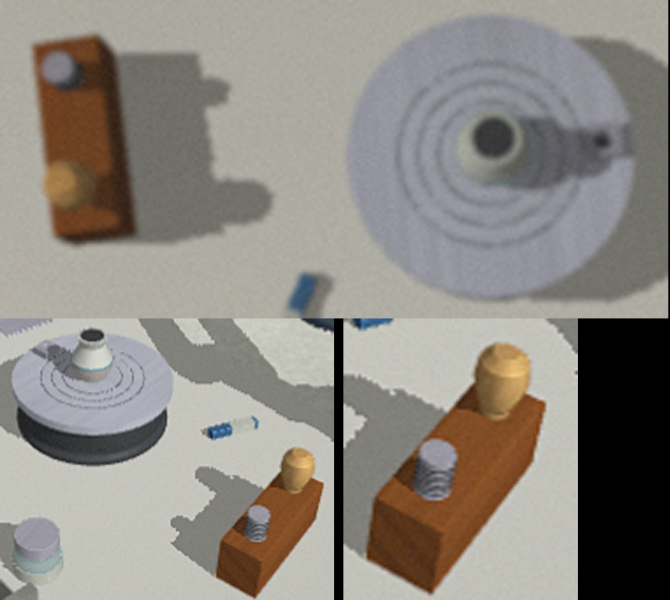

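The crops show the bush hole at top px (354.2,244.6) in the vase's shadow. The pin's top face is at top px (183.9,220.7) and scene px (426.9,325.9). I'll refine both numerically.

```bash
python3 - <<'E'
from h import *
t=cams.camera("top"); s=cams.camera("scene")
def tri(u1,u2):
    e1,d1=ray(t,*u1); e2,d2=ray(s,*u2); k=np.linalg.lstsq(np.c_[d1,-d2],e2-e1,rcond=None)[0]
    a=e1+k[0]*d1; b=e2+k[1]*d2; return (a+b)/2, np.linalg.norm(a-b)
print("pin top tri",tri((183.9,220.7),(426.9,325.9)), onz(t,183.9,220.7,.092),onz(s,426.9,325.9,.092))
for n,c,box in(("top",t,(260,190,120,120)),("scene",s,(275,210,115,70))):
    x,y,w,h=box; p=cv2.GaussianBlur(c["pixels"],(3,3),0)[y:y+h,x:x+w].astype(int)
    m=((p[...,2]-p[...,0])>(3)).astype(np.uint8)
    m=cv2.morphologyEx(m,cv2.MORPH_OPEN,np.ones((3,3)))
    k=max(cv2.findContours(m,cv2.RETR_EXTERNAL,cv2.CHAIN_APPROX_NONE)[0],key=cv2.contourArea)
    P=np.array([onz(c,*(q+[x,y]),.068 if n=="top" else .068)[:2] for q in cv2.convexHull(k)[:,0]])
    g=np.ones(len(P),bool)
    for _ in range(6):
        A=np.c_[2*P,np.ones(len(P))]; r=np.linalg.lstsq(A[g],(P[g]**2).sum(1),rcond=None)[0]
        rad=np.sqrt(r[2]+r[:2]@r[:2]); d=np.linalg.norm(P-r[:2],axis=1)-rad; g=abs(d)<max(.0015,1.5*np.std(d[g]))
    print(n,r[:2],rad,g.sum(),len(P),m.sum())
H=onz(t,354.2,244.6,.078);print("hole",H,"proj in scene",proj(s,H),"pin->top",proj(t,[.585,.266,.092]))
# dark hole centroid in top
g=cv2.cvtColor(t["pixels"],cv2.COLOR_RGB2GRAY)
print(g[238:252,346:364])
E
```

```text
pin top tri (array([0.5856326 , 0.26600826, 0.08750634]), np.float64(0.0012375891229140653)) [0.58495754 0.26420638 0.092     ] [0.58911987 0.26896724 0.092     ]
top [ 0.53481168 -0.05652753] 0.10555958867402183 38 39 5175
scene [ 0.54461862 -0.05135267] 0.11385060182553695 13 26 4254
hole [ 0.54403807 -0.14017919  0.078     ] proj in scene [307.75512467 229.83526537] pin->top [183.14117427 220.65668751]
[[83 86 91 90 88 88 89 88 89 84 88 84 85 86 83 81 76 71]
 [78 82 84 82 81 79 81 80 79 80 78 80 79 81 74 70 68 67]
 [69 68 70 76 76 76 72 73 72 74 77 77 77 73 69 62 63 68]
 [58 57 61 61 67 65 62 56 59 63 74 79 78 73 65 63 64 67]
 [57 53 55 56 55 54 51 45 45 49 67 77 79 74 68 63 62 67]
 [54 54 54 51 50 46 40 34 32 42 58 73 79 76 67 62 64 69]
 [60 55 50 53 52 47 38 30 30 39 53 71 77 75 72 63 62 66]
 [57 53 51 52 52 47 43 35 34 40 56 70 77 76 73 66 61 63]
 [59 54 51 52 53 50 48 47 53 56 64 76 79 77 72 63 63 62]
 [60 56 53 54 55 54 55 54 67 72 74 76 74 77 70 65 63 65]
 [60 57 56 54 55 52 57 61 70 71 71 71 73 71 72 66 64 65]
 [58 58 57 57 55 52 54 58 63 65 67 68 76 77 77 78 77 75]
 [60 60 58 58 58 56 61 55 60 63 65 75 86 89 87 89 87 84]
 [59 55 59 61 61 60 63 60 59 66 72 86 94 93 95 93 92 86]]
```

Emit:
carry_out(
  steps=[
    [[3.4, -3.3, -0.5], -8, 0.4],
    [[3.4, -3.3, -0.5], -8, 0.4],
    [[3.4, -3.3, -1], -8, 0.4],
    [[3.4, -3.3, -1], -8, 0.4],
    [[3.4, -3.3, -1], -8, 0.4],
    [[3.4, -3.3, -1], -8, 0.4],
    [[3.4, -3.3, -1], -8, 0.4],
    [[3.4, -3.3, -1], 0, 0.4],
    [[2, -2, 0], 0, 0.4],
    [[0, 0, 0], 0, 0.4],
  ],
  squeeze=20,
)

```text
time: 1.3
position: [0.5766, 0.2674, 0.1725]
tool_rot: [0.999, 0.05, 0.005, -0.001]
ft_force: [0.5, -0.1, 0.6]
grip_width: 0.0521
```

Emit:
carry_out(
  steps=[
    [[0.9, -0.1, -2], 1, 0.4],
    [[0, 0, 0], 0, 0.4],
  ],
)

```text
time: 1.5
position: [0.5857, 0.2658, 0.1522]
tool_rot: [0.998, 0.058, 0.004, -0.001]
ft_force: [-0.5, 0.1, -0.1]
grip_width: 0.0522
```

```bash
python3 - <<'E'
from h import *
o=robot.get_obs(); print(o["position"],o["ft_force"]); t=cams.camera("top"); s=cams.camera("scene")
a=cv2.resize(np.ascontiguousarray(t["pixels"][180:300,130:260,::-1]),None,fx=3,fy=3,interpolation=2); b=cv2.resize(np.ascontiguousarray(s["pixels"][240:360,365:495,::-1]),None,fx=3,fy=3,interpolation=2)
cv2.imwrite("pics/a.png",np.hstack([np.clip(a*1.5,0,255).astype(np.uint8),b]))
E
```

```text
[0.58566837 0.26575402 0.1521635 ] [-0.46613375  0.08093053 -0.14283184]
```

View pics/a.png

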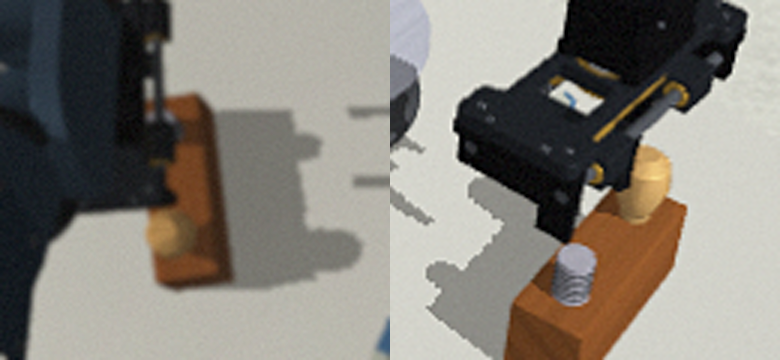

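The picture shows the fingers above the grip, one on each side (scene crop about (560,200) and (610,180), grip at (575,265)). They are clear of the awl.

Emit:
carry_out(
  steps=[
    [[0, 0, -2.2], 0, 0.4],
    [[0, 0, -2.2], 0, 0.4],
    [[0, 0, -2.0], 0, 0.4],
    [[0, 0, 0], 0, 0.4],
  ],
)

```text
time: 2.0
position: [0.5838, 0.2723, 0.0947]
tool_rot: [0.998, 0.061, 0.009, -0.003]
ft_force: [-0.9, -0.0, 0.3]
grip_width: 0.0519
```

Emit:
carry_out(
  steps=[
    [[0.2, -0.6, -0.4], 0, 0.4],
    [[0, 0, -0.4], 0, 0.4],
    [[0, 0, 0], 0, 0.4],
  ],
)

```text
time: 2.3
position: [0.5864, 0.2682, 0.09]
tool_rot: [0.998, 0.063, 0.011, -0.004]
ft_force: [-0.4, -0.2, 0.5]
grip_width: 0.0522
```

Emit:
carry_out(
  steps=[
    [[0, -0.2, -0.3], 0, 0.4],
    [[0, 0, 0], 0, 0.8],
    [[0, 0, 0], 0, 0.9],
    [[0, 0, 0], 0, 1],
    [[0, 0, 0], 0, 1],
    [[0, 0, 0], 0, 1],
  ],
  squeeze=25,
)

```text
time: 2.9
position: [0.5875, 0.2661, 0.0891]
tool_rot: [0.998, 0.062, 0.013, -0.004]
ft_force: [-0.5, -0.4, 0.8]
grip_width: 0.0235
```

Emit:
carry_out(
  steps=[
    [[0, 0, 1.5], 0, 1],
    [[0, 0, 1.5], 0, 1],
    [[0, 0, 2], 0, 1],
    [[0, 0, 2.5], 0, 1],
    [[0, 0, 2.5], 0, 1],
    [[0, 0, 1], 0, 1],
    [[0, 0, 0], 0, 1],
  ],
)

```text
time: 3.6
position: [0.5876, 0.2662, 0.2086]
tool_rot: [0.998, 0.062, 0.015, -0.004]
ft_force: [0.2, 0.2, -1.0]
grip_width: 0.0233
```

Emit:
carry_out(
  steps=[
    [[0, 0, 2], 0, 1],
    [[-0.4, -3, 1], 0, 1],
    [[-0.4, -4.5, 0], 0, 1],
    [[-0.4, -4.5, 0], 0, 1],
    [[-0.5, -4.5, 0], 0, 1],
    [[-0.5, -4.5, 0], 0, 1],
    [[-0.5, -4.5, 0], 0, 1],
    [[-0.5, -4.5, 0], 0, 1],
    [[-0.4, -4.5, 0], 0, 1],
    [[-0.4, -4, 0], 0, 1],
  ],
)

```text
time: 4.6
position: [0.5392, -0.1253, 0.2321]
tool_rot: [0.998, 0.068, 0.009, -0.007]
ft_force: [1.0, 0.6, -1.4]
grip_width: 0.0234
```

Emit:
carry_out(
  steps=[
    [[0, 0, 0], 0, 1],
  ],
)

```text
time: 4.7
position: [0.5388, -0.1304, 0.2314]
tool_rot: [0.998, 0.065, 0.009, -0.006]
ft_force: [-0.0, -0.1, -1.7]
grip_width: 0.0235
```

```bash
cat >> h.py <<'E'
def tip(pr=0):
    o=robot.get_obs(); Z=Rotation.from_quat(o["tool_rot"]).as_matrix(); return o, np.array(o["position"])+.0791*Z[:,2], Z
E
python3 - <<'E'
from h import *
o,p,Z=tip(); print(o["position"],p,Z[:,2],np.degrees(np.arctan2(Z[1,0],Z[0,0])),o["q"][5])
t=cams.camera("top"); s=cams.camera("scene")
print("hole scene",proj(s,[.545,-.1395,.078]),"tip scene",proj(s,p))
a=cv2.resize(np.ascontiguousarray(s["pixels"][150:290,250:400,::-1]),None,fx=4,fy=4,interpolation=2); cv2.imwrite("pics/b.png",a)
E
```

```text
[ 0.53883299 -0.13042795  0.23137726] [ 0.54023021 -0.12946219  0.1522955 ] [ 0.01766392  0.01220947 -0.99976943] 7.4829949745914695 -0.5900876658936374
hole scene [307.62117792 230.09347163] tip scene [311.1845627  204.82218016]
```

View pics/b.png

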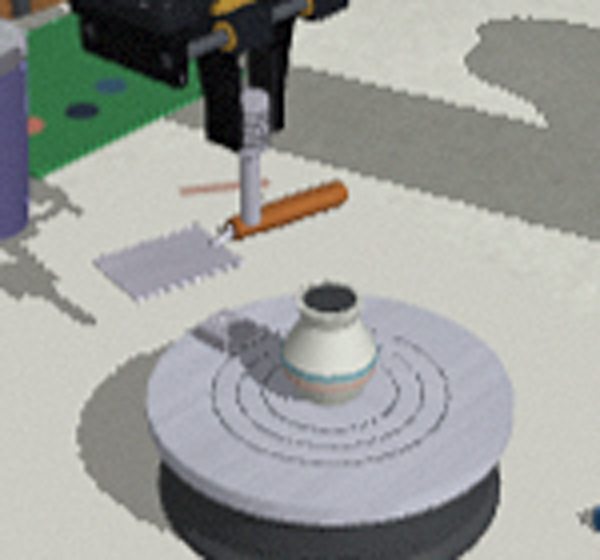

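The picture shows the pin tip at scene px (312.7,205.5), about 1.5 px from where I predicted it. The bush lies near (307,230), partly in the vase's shadow.

Emit:
carry_out(
  steps=[
    [[0.3, -0.5, -1.5], 0, 1],
    [[0.2, -0.5, -1.5], 0, 1],
    [[0, 0, -1.5], 0, 1],
    [[0, 0, -1.2], 0, 1],
    [[0, 0, 0], 0, 1],
  ],
)

```text
time: 5.3
position: [0.5425, -0.1282, 0.1708]
tool_rot: [0.997, 0.07, 0.007, -0.01]
ft_force: [-1.0, 0.2, -1.6]
grip_width: 0.0234
```

```bash
cat > look.py <<'E'
import sys
from h import *
o,p,Z=tip(); print(o["position"],"tip",p,Z[:,2],np.degrees(np.arctan2(Z[1,0],Z[0,0])),o["ft_force"])
s=cams.camera("scene"); t=cams.camera("top")
print("hole scene",proj(s,[.545,-.1395,.078]),"tip scene",proj(s,p))
a=cv2.resize(np.ascontiguousarray(s["pixels"][195:255,280:345,::-1]),None,fx=6,fy=6,interpolation=2)
b=cv2.resize(np.ascontiguousarray(t["pixels"][215:275,320:385,::-1]),None,fx=6,fy=6,interpolation=2)
cv2.imwrite("pics/"+sys.argv[1],np.hstack([a,np.clip(b*1.6,0,255).astype(np.uint8)]))
E
python3 look.py c.png
```

```text
[ 0.54245238 -0.12823962  0.17079685] tip [ 0.54342671 -0.12663725  0.09171908] [ 0.01231766  0.02025753 -0.99971891] 8.05301296235606 [-0.96704292  0.20272065 -1.64220716]
hole scene [307.62117792 230.09347163] tip scene [311.32858351 227.37891575]
```

View pics/c.png

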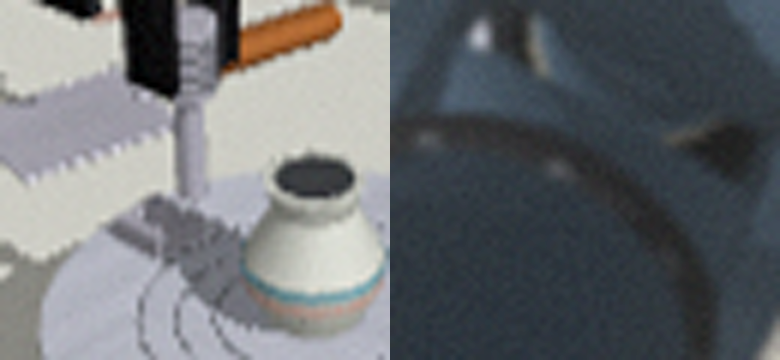

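The picture shows the tip at scene px (311.8,227.5), within 0.5 px of the prediction. The bush is in shadow near (307,231), so I move over the estimated hole and finish by feel.

Emit:
carry_out(
  steps=[
    [[0.1, -0.8, 0], 0, 1],
    [[0.1, -0.7, 0], 0, 1],
    [[0, 0, -0.4], 0, 1],
    [[0, 0, 0], 0, 1],
  ],
)

```text
time: 5.8
position: [0.5474, -0.1456, 0.1706]
tool_rot: [0.997, 0.071, 0.011, -0.007]
ft_force: [-0.1, 1.0, -1.2]
grip_width: 0.0233
```

```bash
python3 - <<'E'
from h import *
o,p,Z=tip(); print(p,Z[:,2],o["ft_force"])
E
```

```text
[ 0.54904985 -0.14435225  0.09157304] [ 0.02027865  0.01617463 -0.99966352] [-0.11534858  1.02176057 -1.15122863]
```

Emit:
carry_out(
  steps=[
    [[-0.35, 0.25, 0], 0, 1],
    [[0, 0, 0], 0, 1],
    [[0, 0, -0.4], 0, 1],
    [[0, 0, -0.3], 0, 1],
    [[0, 0, 0], 0, 1],
  ],
)

```text
time: 6.3
position: [0.5433, -0.143, 0.1634]
tool_rot: [0.997, 0.07, 0.011, -0.007]
ft_force: [0.8, -0.0, -2.0]
grip_width: 0.0232
```

```bash
python3 - <<'E'
from h import *
o,p,Z=tip(); print(p,Z[:,2],o["ft_force"])
E
```

```text
[ 0.54496281 -0.14168068  0.084333  ] [ 0.020529    0.0162848  -0.99965662] [ 0.75697644 -0.02118806 -2.01498694]
```

Emit:
carry_out(
  steps=[
    [[0, 0, -0.3], 0, 1],
    [[0, 0, -0.3], 0, 1],
    [[0, 0, -0.3], 0, 1],
    [[0, 0, 0], 0, 1],
  ],
)

```text
time: 6.7
position: [0.5465, -0.1441, 0.1568]
tool_rot: [0.997, 0.07, 0.014, -0.006]
ft_force: [1.0, -1.4, -1.7]
grip_width: 0.0233
```

```bash
echo 'from h import *
o,p,Z=tip(); print(p,Z[:,2],o["ft_force"],np.degrees(np.arctan2(Z[1,0],Z[0,0])),o["moment"],o["q"][5])' > t.py; python3 t.py
```

```text
[ 0.54867941 -0.1431106   0.07778659] [ 0.02801007  0.01306272 -0.99952229] [ 0.99959165 -1.39406901 -1.74040907] 8.068158397968377 [-0.15552897  0.01877752  0.00170241] -0.6287909281205613
```

Emit:
carry_out(
  steps=[
    [[0, 0, -0.3], 0, 1],
    [[0, 0, 0], 0, 1],
  ],
)

```text
time: 6.9
position: [0.5494, -0.1452, 0.157]
tool_rot: [0.997, 0.07, 0.018, -0.004]
ft_force: [0.5, -1.1, -1.1]
grip_width: 0.0235
```

```bash
python3 t.py
```

```text
[ 0.55224061 -0.14444097  0.07798389] [ 0.03569769  0.01010575 -0.99931154] [ 0.50170267 -1.13036873 -1.06655222] 8.052635373460204 [-0.08999761  0.07919096 -0.02658493] -0.6291173424847739
```

The tip now rests on the bush top (z = 0.078) but not in the hole. I'll look again at the unobstructed first pictures with the contrast stretched to place the hole better.

```bash
python3 - <<'E'
from h import *
ims=[]
for f,x,y in(("scene0",293,215),("top0",338,228)):
    g=cv2.cvtColor(cv2.imread(f"pics/{f}.png"),cv2.COLOR_BGR2GRAY)[y:y+32,x:x+32].astype(float)
    g=np.clip((g-g.min())/(np.percentile(g,75)-g.min())*230,0,255).astype(np.uint8)
    ims.append(cv2.resize(g,(384,384),interpolation=cv2.INTER_CUBIC))
cv2.imwrite("pics/d.png",np.hstack(ims))
E
```

```text
(no output)
```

View pics/d.png

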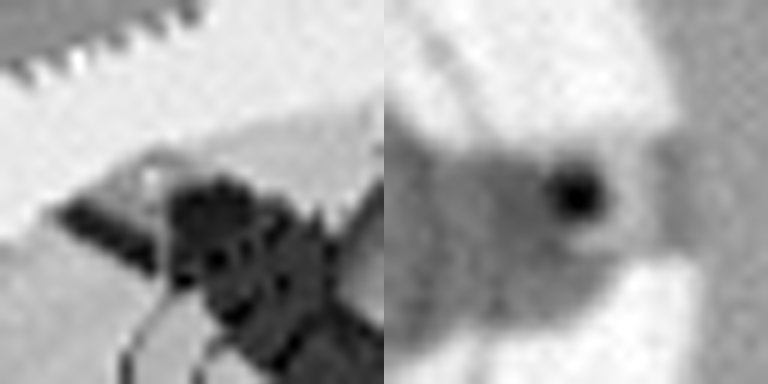

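Emit:
carry_out(
  steps=[
    [[0, 0, 0.5], 0, 1],
    [[0, 0, 0], 0, 1],
  ],
)

```text
time: 7.1
position: [0.549, -0.1451, 0.1619]
tool_rot: [0.997, 0.07, 0.018, -0.004]
ft_force: [0.9, 0.1, -1.0]
grip_width: 0.0231
```

```bash
python3 t.py
```

```text
[ 0.55178026 -0.14427117  0.08281473] [ 0.03469134  0.01041975 -0.99934375] [ 0.87653564  0.07862243 -0.95476699] 8.060047863536694 [-0.04627388  0.10067956  0.03438464] -0.6286144575473483
```

The stretched pictures show the hole as a dark spot at top px (353.6,243.5), with the block edge at u≈360. In the scene picture the block's top face is centred near (306,230.5).

```bash
python3 - <<'E'
from h import *
t=cams.camera("top"); s=cams.camera("scene")
for u in((353.4,243.6),(354,243.5),(354.5,243.5)): print(onz(t,*u,.078))
for u in((305.6,230.9),(306.5,230)): print(onz(s,*u,.078))
for P in([.545,-.1405,.078],[.548,-.1405,.078],[.545,-.1435,.078]): print(proj(s,P))
from cv2 import imread
I=imread("pics/top0.png").astype(int)
# head rim crossings along 16 radial lines (top view)
E
```

```text
[ 0.54638794 -0.13823959  0.078     ]
[ 0.54667882 -0.13965902  0.078     ]
[ 0.54671984 -0.1408454   0.078     ]
[ 0.55097623 -0.13992247  0.078     ]
[ 0.54683388 -0.14160231  0.078     ]
[307.36640908 229.92102046]
[306.40725041 230.36159298]
[306.60377744 229.40480264]
```

Emit:
carry_out(
  steps=[
    [[0, 0, 3], 0, 1],
    [[0, 0, 3.5], 0, 1],
    [[0, 0, 2], 0, 1],
    [[0, 4, 0], 0, 1],
    [[0, 4, 0], 0, 1],
    [[0, 4, 0], 0, 1],
    [[0, 4, 0], 0, 1],
    [[0, 4, 0], 0, 1],
    [[0, 2, 0], 0, 1],
    [[0, 0, 0], 0, 1],
  ],
)

```text
time: 8.2
position: [0.5435, 0.0819, 0.2434]
tool_rot: [0.998, 0.068, 0.012, -0.006]
ft_force: [-0.2, -0.4, -2.7]
grip_width: 0.0232
```

```bash
python3 t.py; python3 - <<'E'
from h import *
ims=[]
for f,x,y in(("scene",293,215),("top",338,228)):
    c=snap(f,f+"1.png"); g=cv2.cvtColor(c["pixels"],cv2.COLOR_RGB2GRAY)[y:y+32,x:x+32].astype(float)
    g=np.clip((g-g.min())/(np.percentile(g,80)-g.min())*230,0,255).astype(np.uint8)
    ims.append(cv2.resize(g,(384,384),interpolation=cv2.INTER_CUBIC))
cv2.imwrite("pics/e.png",np.hstack(ims))
E
```

```text
[0.54524969 0.0830027  0.16434359] [ 0.02213879  0.01448437 -0.99964998] [-0.20407649 -0.44963906 -2.74459972] 7.737057569907434 [-0.11473854  0.11152808  0.05443488] -0.2060686180010493
```

View pics/e.png

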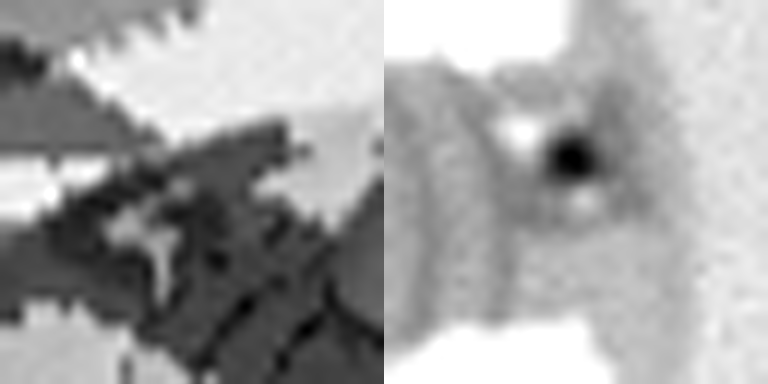

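The new top crop shows the hole at px (353.2,240.7), so the head turned about 6.7 mm (+x) under the sliding tip. By my estimate the tip was about 5 mm too far in -y at first contact. I'll return with that correction.

Emit:
carry_out(
  steps=[
    [[0.2, -4, 0], 0, 1],
    [[0.2, -4, 0], 0, 1],
    [[0.2, -4, 0], 0, 1],
    [[0.2, -4, 0], 0, 1],
    [[0, -4, 0], 0, 1],
    [[0, -1.5, 0], 0, 1],
    [[0, 0, -1.5], 0, 1],
    [[0, 0, -2], 0, 1],
    [[0, 0, -1.5], 0, 1],
    [[0, 0, 0], 0, 1],
  ],
)

```text
time: 9.3
position: [0.5482, -0.1634, 0.1906]
tool_rot: [0.998, 0.057, 0.012, -0.002]
ft_force: [-0.3, -0.8, -1.1]
grip_width: 0.0233
```

```bash
python3 t.py;  python3 - <<'E'
from h import *
t=cams.camera("top"); print(onz(t,353.2,240.7,.078))
E
```

```text
[ 0.55002226 -0.16297296  0.11156953] [ 0.02312759  0.00514281 -0.99971929] [-0.34334445 -0.78321113 -1.06495314] 6.552331492361181 [-0.05612068  0.1448384   0.01156312] -0.6176280928299055
[ 0.55338843 -0.13764146  0.078     ]
```

Emit:
carry_out(
  steps=[
    [[0.2, 1, -0.7], 0, 1],
    [[0.1, 0.8, -0.7], 0, 1],
    [[0, 0.3, -0.5], 0, 1],
    [[0, 0, 0], 0, 1],
    [[0, 0, 0], 0, 1],
  ],
)

```text
time: 9.85
position: [0.5531, -0.1419, 0.1734]
tool_rot: [0.998, 0.057, 0.014, -0.0]
ft_force: [1.1, -0.2, -1.3]
grip_width: 0.0234
```

```bash
python3 t.py
```

```text
[ 0.55534318 -0.14171253  0.09430216] [ 0.0284566  0.00216   -0.9995927] [ 1.1162832  -0.24516313 -1.27709086] 6.547025781982161 [-0.07439845  0.05976906 -0.01979255] -0.579120594093817
```

Emit:
carry_out(
  steps=[
    [[-0.2, 0.25, 0], 0, 1],
    [[0, 0, -0.6], 0, 1],
    [[0, 0, -0.5], 0, 1],
    [[0, 0, 0], 0, 1],
  ],
)

```text
time: 10.25
position: [0.5515, -0.1391, 0.1624]
tool_rot: [0.998, 0.057, 0.015, 0.0]
ft_force: [-0.8, -0.5, -1.5]
grip_width: 0.0231
```

```bash
python3 t.py
```

```text
[ 0.55383659 -0.13904621  0.08332905] [ 0.03015594  0.00112413 -0.99954457] [-0.7655039  -0.50752139 -1.49780324] 6.595224406067573 [-0.05242703  0.06596176  0.0680422 ] -0.5771455529324492
```

Tip is where I want it. Now down in small steps.

Emit:
carry_out(
  steps=[
    [[0, 0, -0.3], 0, 1],
    [[0, 0, -0.3], 0, 1],
    [[0, 0, -0.2], 0, 1],
  ],
)

```text
time: 10.55
position: [0.5521, -0.1398, 0.1541]
tool_rot: [0.998, 0.057, 0.016, 0.001]
ft_force: [0.7, 0.2, -0.5]
grip_width: 0.0233
```

```bash
python3 t.py
```

```text
[ 0.55457642 -0.13976356  0.07506444] [ 3.16106405e-02  2.81763861e-04 -9.99500219e-01] [ 0.70354174  0.1678359  -0.52257885] 6.572603655909637 [-0.11437801  0.01354584 -0.03425726] -0.5776095928115221
```

Emit:
carry_out(
  steps=[
    [[0, 0, -0.3], 0, 1],
    [[0, 0, -0.3], 0, 1],
    [[0, 0, -0.3], 0, 1],
  ],
)

```text
time: 10.85
position: [0.5522, -0.14, 0.1444]
tool_rot: [0.998, 0.057, 0.016, 0.001]
ft_force: [-0.2, 1.0, -2.0]
grip_width: 0.0235
```

```bash
python3 t.py
```

```text
[ 0.55471671 -0.13997596  0.06535838] [ 3.18772556e-02  1.56000976e-04 -9.99491779e-01] [-0.20364072  0.97298236 -2.02593961] 6.557917794536715 [-0.14743137  0.09113007  0.05786538] -0.57813127674449
```

Emit:
carry_out(
  steps=[
    [[0, 0, -0.4], 0, 1],
    [[0, 0, -0.4], 0, 1],
    [[0, 0, -0.2], 0, 1],
    [[0, 0, 0], 0, 0.67],
    [[0, 0, 0], 0, 0.66],
    [[0, 0, 0], 0, 0.66],
  ],
)

```text
time: 11.45
position: [0.5522, -0.1399, 0.1331]
tool_rot: [0.998, 0.057, 0.016, 0.001]
ft_force: [1.7, 1.0, 0.5]
grip_width: 0.0291
```

```bash
python3 t.py
```

```text
[ 0.55466117 -0.13989937  0.05404883] [ 3.13779231e-02  4.36986751e-04 -9.99507496e-01] [1.70118467 1.03484525 0.48055011] 6.560964015661683 [-0.13248364  0.09340123  0.04517298] -0.5787874805570786
```

The pin is in the hole and released (fz went from -2.0 to +0.5). I'll lower the loose cage round the grip and plan the arc.

Emit:
carry_out(
  steps=[
    [[0, 0, -0.8], 0, 0.66],
    [[0, 0, -0.8], 0, 0.66],
    [[0, 0, -0.3], 0, 0.66],
    [[0, 0, 0], 0, 0.66],
  ],
  squeeze=3,
)

```text
time: 11.85
position: [0.5524, -0.14, 0.1129]
tool_rot: [0.998, 0.057, 0.016, 0.001]
ft_force: [-0.2, 0.2, -0.1]
grip_width: 0.0296
```

```bash
cat > arc.py <<'E'
import sys
from h import *
# usage: arc.py dtheta_deg n  (lists rows from the present pose; radius 85 about axis)
d,n=float(sys.argv[1]),int(sys.argv[2]); o,p,Z=tip(); C=np.array([.5355,-.0572])
q=np.array(o["position"])+.015*Z[:,2]; r=q[:2]-C; th=np.degrees(np.arctan2(r[1],r[0])); yaw=np.degrees(np.arctan2(Z[1,0],Z[0,0]))
err=((th+90-yaw)+90)%180-90
print("pos",o["position"].round(4),"r %.4f th %.1f yaw %.1f err %.1f tilt %s F %s w %.4f q6 %.2f t %.1f"%(np.hypot(*r),th,yaw,err,Z[:2,2].round(3),o["ft_force"].round(1),o["grip_width"],o["q"][5],o["time"]))
cur=q[:2]
for i in range(1,n+1):
    a=np.radians(th+d*i); nx=C+.085*np.r_[np.cos(a),np.sin(a)]; print(((nx-cur)*100).round(2).tolist(),end=" "); cur=nx
print("spin tot %.1f"%(d*n+err))
E
python3 arc.py -2 8
```

```text
pos [ 0.5524 -0.14    0.1129] r 0.0846 th -78.1 yaw 6.6 err 5.3 tilt [0.032 0.   ] F [-0.2  0.2 -0.1] w 0.0296 q6 -0.58 t 11.8
[-0.28, -0.09] [-0.29, -0.05] [-0.29, -0.04] [-0.3, -0.03] [-0.3, -0.01] [-0.3, -0.0] [-0.3, 0.01] [-0.3, 0.02] spin tot -10.7
```

Emit:
carry_out(
  steps=[
    [[-0.3, -0.1, 0], -1, 0.66],
    [[-0.3, -0.05, 0], -1, 0.66],
    [[-0.3, -0.05, 0], -1, 0.66],
    [[-0.3, -0.05, 0], -1, 0.66],
    [[-0.3, 0, 0], -1, 0.66],
    [[-0.3, 0, 0], -2, 0.66],
    [[-0.3, 0, 0], -2, 0.66],
    [[-0.3, 0, 0], -2, 0.66],
  ],
)

```text
time: 12.65
position: [0.5279, -0.1433, 0.1137]
tool_rot: [0.999, -0.046, 0.018, 0.003]
ft_force: [0.5, 0.5, -0.8]
grip_width: 0.0297
```

```bash
python3 arc.py -2.5 10
```

```text
pos [ 0.5279 -0.1433  0.1137] r 0.0865 th -94.7 yaw -5.3 err 0.6 tilt [ 0.035 -0.008] F [ 0.5  0.5 -0.8] w 0.0297 q6 -0.39 t 12.7
[-0.36, 0.19] [-0.37, 0.05] [-0.36, 0.07] [-0.36, 0.09] [-0.36, 0.1] [-0.35, 0.12] [-0.35, 0.13] [-0.34, 0.15] [-0.33, 0.16] [-0.33, 0.18] spin tot -24.4
```

Emit:
carry_out(
  steps=[
    [[-0.36, 0.15, 0], -2.5, 0.66],
    [[-0.36, 0.05, 0], -2.5, 0.66],
    [[-0.36, 0.07, 0], -2.5, 0.66],
    [[-0.36, 0.09, 0], -2.5, 0.66],
    [[-0.36, 0.1, 0], -2.5, 0.66],
    [[-0.35, 0.12, 0], -2.5, 0.66],
    [[-0.35, 0.13, 0], -2.5, 0.66],
    [[-0.34, 0.15, 0], -2.5, 0.66],
    [[-0.33, 0.16, 0], -2.5, 0.66],
    [[-0.33, 0.18, 0], -2.5, 0.66],
  ],
)

```text
time: 13.65
position: [0.4983, -0.136, 0.1172]
tool_rot: [0.961, -0.275, 0.028, 0.011]
ft_force: [4.4, -2.4, -1.8]
grip_width: 0.0297
```

```bash
python3 arc.py -2.5 10; python3 - <<'E'
from h import *
s=cams.camera("scene")
cv2.imwrite("pics/f.png",cv2.resize(np.ascontiguousarray(s["pixels"][160:290,260:400,::-1]),None,fx=4,fy=4,interpolation=2))
E
```

```text
pos [ 0.4983 -0.136   0.1172] r 0.0873 th -114.7 yaw -31.9 err 7.2 tilt [ 0.049 -0.036] F [ 4.4 -2.4 -1.8] w 0.0297 q6 0.09 t 13.7
[-0.24, 0.37] [-0.33, 0.18] [-0.32, 0.19] [-0.31, 0.2] [-0.3, 0.22] [-0.29, 0.23] [-0.28, 0.24] [-0.27, 0.25] [-0.26, 0.27] [-0.25, 0.28] spin tot -17.8
```

View pics/f.png

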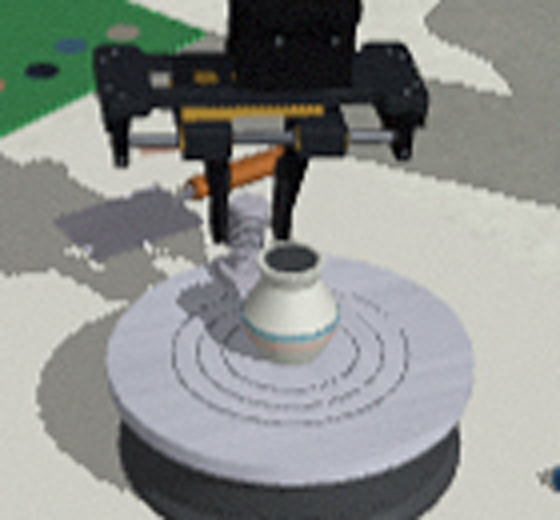

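The picture shows the caged pin behind the vase. The vase is upright, and the grip looks low on the bush (crop (240,250)). Force and lag now oppose the motion, so the pin may have dropped. I'll test by pushing back the other way.

Emit:
carry_out(
  steps=[
    [[0.26, -0.15, 0], 0, 0.66],
    [[0.26, -0.15, 0], 0, 0.66],
    [[0.26, -0.15, 0], 0, 0.66],
    [[0.26, -0.15, 0], 0, 0.66],
  ],
)

```text
time: 14.1
position: [0.5078, -0.142, 0.1176]
tool_rot: [0.961, -0.276, 0.027, 0.011]
ft_force: [0.4, -0.0, 0.1]
grip_width: 0.0295
```

```bash
python3 arc.py -2.5 1
```

```text
pos [ 0.5078 -0.142   0.1176] r 0.0895 th -107.6 yaw -32.0 err 14.5 tilt [ 0.046 -0.035] F [ 0.4 -0.   0.1] w 0.0295 q6 0.09 t 14.1
[-0.22, 0.55] spin tot 12.0
```

Emit:
carry_out(
  steps=[
    [[0.28, -0.1, 0], 2, 0.66],
    [[0.28, -0.1, 0], 2, 0.66],
    [[0.28, -0.1, 0], 2, 0.66],
  ],
)

```text
time: 14.4
position: [0.5133, -0.1436, 0.1167]
tool_rot: [0.974, -0.223, 0.023, 0.008]
ft_force: [-3.4, 0.9, 2.1]
grip_width: 0.0292
```

```bash
python3 arc.py -2.5 1
```

```text
pos [ 0.5133 -0.1436  0.1167] r 0.0894 th -103.9 yaw -25.8 err 11.9 tilt [ 0.041 -0.026] F [-3.4  0.9  2.1] w 0.0292 q6 -0.02 t 14.4
[-0.25, 0.52] spin tot 9.4
```

Emit:
carry_out(
  steps=[
    [[-0.25, 0.05, 0], 0, 0.66],
    [[-0.25, 0.05, 0], 0, 0.5],
    [[0, 0, 0], 0, 0.4],
    [[0, 0, 0], 0, 0.4],
    [[0, 0, 0.8], 0, 0.4],
    [[0, 0, 2], 0, 0.4],
    [[0, 0, 3], 0, 0.4],
    [[0, 0, 3], 0, 0.4],
    [[0, 0, 2], 0, 0.4],
    [[0, 0, 0], 0, 0.4],
  ],
  squeeze=10,
)

```text
time: 15.4
position: [0.5073, -0.1424, 0.2302]
tool_rot: [0.974, -0.225, 0.023, 0.008]
ft_force: [1.0, -1.3, -0.7]
grip_width: 0.0523
```

```bash
python3 arc.py -2.5 1; python3 - <<'E'
from h import *
s=snap("scene","s2.png"); t=snap("top","t2.png")
a=cv2.resize(np.ascontiguousarray(s["pixels"][195:275,280:380,::-1]),None,fx=4,fy=4,interpolation=2); b=cv2.resize(np.ascontiguousarray(t["pixels"][205:285,290:390,::-1]),None,fx=4,fy=4,interpolation=2)
cv2.imwrite("pics/g.png",np.hstack([a,np.clip(b*1.6,0,255).astype(np.uint8)]))
E
```

```text
pos [ 0.5073 -0.1424  0.2302] r 0.0899 th -107.8 yaw -26.0 err 8.1 tilt [ 0.041 -0.026] F [ 1.  -1.3 -0.7] w 0.0523 q6 -0.03 t 15.4
[-0.2, 0.59] spin tot 5.6
```

View pics/g.png

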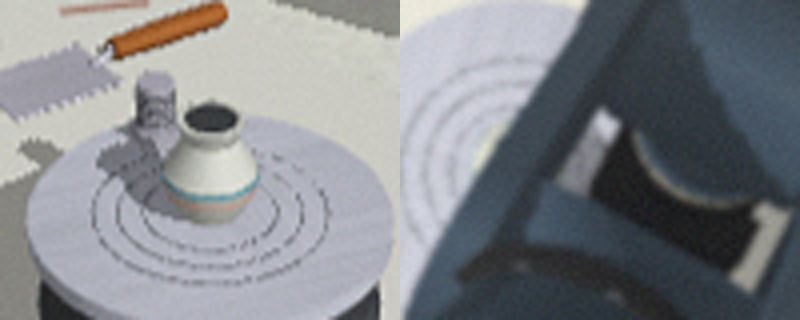

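The picture shows the grip on the bush with no shank showing (top at scene px (318.6,214.8), bottom near (318,226)). The vase is upright in the middle. I'll check the grip's height numerically.

```bash
python3 - <<'E'
from h import *
s=cams.camera("scene"); C=np.array([.5355,-.0572])
for z in(.11,.121,.132):
    P=onz(s,318.6,214.8,z); print(z,P,np.hypot(*(P[:2]-C)))
for z in(.132,.11,.1,.078): 
    a=np.radians(-107); print(z,proj(s,[*(C+.085*np.r_[np.cos(a),np.sin(a)]),z]))
I=s["pixels"]; g=cv2.cvtColor(I,cv2.COLOR_RGB2GRAY); print(g[208:234:1,310:328])
E
```

```text
0.11 [ 0.51200826 -0.13675272  0.11      ] 0.08294876084230467
0.121 [ 0.52327457 -0.12303599  0.121     ] 0.06696147554308278
0.132 [ 0.53454088 -0.10931927  0.132     ] 0.05212809336353411
0.132 [318.49951321 206.5739246 ]
0.11 [318.57523466 214.3249422 ]
0.1 [318.60915829 217.79193943]
0.078 [318.68272212 225.29855018]
[[ 89  85  89 104 163 170 170 188 206 207 203 202 200 204 201 203 202 197]
 [ 79 169 172 180 202 210 205 204 202 203 203 200 201 199 201 201 201 201]
 [172 204 205 204 203 202 202 204 201 203 203 202 203 199 200 200 203 200]
 [205 204 203 200 202 205 204 205 202 202 201 205 201 202 198 203 203 202]
 [201 204 202 201 203 205 177 189 189 193 195 195 201 203 199 203 203 202]
 [201 199 202 203 193 186 155 166 167 164 173 165 189 203 204 202 199 203]
 [181 201 202 205 173 163 159 157 157 157 157 157 165 190 205 201 202 201]
 [191 200 202 207 158 157 157 159 159 159 160 159 158 179 202 201 201 203]
 [204 202 204 185 116 150 158 159 159 159 158 160 163 181 201 202 200 205]
 [201 203 207 168  98 120 134 153 162 166 166 159 169 143 199 204 203 201]
 [199 199 205 168  91  87 
[... 474 characters left out ...]
135 119 180 193  79  51]
 [206 187 141  98  61  66 104 115 127 118 138 133 112 118 172 194 114  57]
 [161 135 109  98  86  83 104 108  99 103 136 123 141 144 144 178 174  86]
 [109 111  97  92 114 123 124 131 135 139 159 146 152 154 145 137 180 165]
 [161 124 104  93 103 137 150 141 146 147 161 165 155 158 164 119 133 158]
 [190 176 123  98  92 112 126 118 157 158 162 162 163 167 162 121 109 127]
 [186 158 121 113 101  90 103  99 130 165 165 165 169 171 131 116 110 111]
 [146 120 116 118 114  93 105 102 105 169 168 173 171 149 114 117 127 129]
 [117 116 116 118 115 105 108 109 103 132 176 161 143 120 111 127 144 151]
 [115 117 113 115 117 117  91 110 100 107 176 156 117 112 122 132 146 158]]
```

```bash
python3 -c "
from h import *
print(robot.hand_in())"
```

```text
the job is handed in; nothing more can be done
None
```

The pin is locked in an index hole and the job is handed in; no verdict is reported. It used about 15.5 s of the 64 s.

**What I did:**
- I took the pin out of the tool block. My first try at the bush missed by about 5 mm: the tip landed on top of the block and dragged the head about 7 mm.
- I looked again, corrected the aim and got the pin into the hole. I released it in a loose finger cage and swung the head clockwise about 30–35° until it stopped. I then let go and backed away.

**Last checks:**
- **Lock:** pushing the pin gently both ways was blocked, with wrist forces of only 3–5 N. The first 11 mm of the reverse push met no resistance before it blocked.
- **Pin seating:** the grip's top matches a height of 110 mm, which is fully home; an undropped pin would show at 132 mm. It looks upright, with no shank visible.
- **Vase:** it is standing, about 5 mm from the wheel's axis by a rough estimate from the picture.
- **Gripper:** it is open and about 10 cm above the pin, touching nothing.

**Disagreements and limits:**
- The two cameras differed by 4–6 mm on the pin's position when projected to one height.
- The tool had drifted to about 0.05 rad of tilt by the end. The pin was already free by then.
- The top view of the pin was blocked by the arm, so the seating check rests on the scene camera alone.
- I did not re-measure the other objects at the end.

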